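# Sort the stray marker and vial into their bins

## Task

Two stray items lie on the front of the bench: a marker pen and a small amber vial. Sort them by type into the two light grey bins: lay the marker flat on the floor of the low tray that already holds a marker, and stand the vial upright on the floor of the deeper bin that already holds a vial. Let go of both.

Things in the scene. Friction and masses are not known exactly. Their poses are not given: they have to be found in the camera images.
- marker_center (a point): Centre of the loose marker pen, white barrel with a black cap, lying on the bench top: 138 mm long along its y axis, 13 mm wide and 13 mm high, with the black cap toward -y. This point is half-way along it, 7 mm above its underside, and can be gripped across (along x). About 15 g. It lies roughly along y, up to 35 degrees off.
- vial_center (a point): Centre of the loose amber vial with a black screw cap, standing on the bench top: round, 28 mm in diameter, 64 mm high; this point is on its axis, 32 mm above its underside; z is up. About 30 g. Not the vial that stands in the bin.
- pen_tray_spot (a point): Open light grey plastic tray for pens, outer 165 mm (its x) by 190 mm (its y), 25 mm high, walls and floor 4 mm, fixed to the bench. A marker with a red cap lies along its far (+x) inner wall and is fixed. This point is on the floor surface (4 mm above the bench), 14 mm toward -x from the tray's centre. Free floor: x from -62 to +70 mm, y from -91 to +91 mm; axes as the tray, z up.
- vial_bin_spot (a point): Open light grey plastic bin for vials, outer 165 mm (its x) by 190 mm (its y), 45 mm high, walls and floor 4 mm, fixed to the bench. Another amber vial stands in its corner at +x, +y (66 mm in x and 86 mm in y from this point) and is fixed. This point is on the floor surface (4 mm above the bench), 14 mm toward -x and 20 mm toward -y from the bin's centre. Inner walls at x -64 and +92 mm, y -71 and +111 mm from it; axes as the bin, z up.
Mind the look-alikes: they are no part of the job. Several things look just like the part that bears marker_center: the one meant starts farthest to the robot's right.

How it is judged (in metres and radians):
At the end, for the whole second after the job is handed in: The marker lies on the floor of the pen tray, inside its walls, within 8 degrees of level (its centre less than 14 mm above that floor); the vial stands on the floor of the vial bin, inside its walls, within 10 degrees of upright (its centre 24 to 40 mm above that floor) (x of marker_center in the frame of pen_tray_spot between -0.06 and 0.07 m and y of marker_center in the frame of pen_tray_spot between -0.085 and 0.085 m and z of marker_center in the frame of pen_tray_spot between 0 and 0.014 m and angle between marker_center's own y axis and vertical between 1.43 and 1.71 rad and x of vial_center in the frame of vial_bin_spot between -0.06 and 0.09 m and y of vial_center in the frame of vial_bin_spot between -0.07 and 0.11 m and z of vial_center in the frame of vial_bin_spot between 0.024 and 0.04 m and angle between vial_center's own z axis and vertical below 0.17 rad); the robot touches nothing.
It also fails if it takes over 58 s, if anything falls off the work surface, if the arm or the gripper's body presses on something with over 40 N, if the wrist force passes 120 N, or if a joint passes its speed limit or range.

## Robot

A 6-joint arm with a two-finger parallel gripper is mounted at the origin on a cart in front of the work surface, level with it; the furniture and walls round the work are solid. World frame = base frame: x ahead of the robot, y to its left, z up, the work surface at z = 0. Lengths are in mm, angles in rad, forces in N, time in s.
With the tool pointing down it reaches from about 325 to 850 mm from the base axis. Payload 15.5 kg.
Tool frame: the origin (TCP) lies at the very end of the fingers, on their centre line; the grasp point (between the pads) lies 19 mm behind it; z points along the fingers, y is the line along which they close (so a half turn about z gives the same grasp; the last joint's range is limited). The gripper opens to 91 mm and grips with 3 to 60 N. Pads are 32 mm wide; open, the fingers measure 118 mm over their backs; the gripper's body (76 mm by 178 mm) begins 60 mm behind the grasp point.
Start: joints at [1.069, 0.494, 1.345, -0, 1.302, -0.096], TCP at [247.291, 573.998, 213.915] pointing down, gripper open.
Joint ranges: [-2.91, 2.91], [-0.82, 2.16], [0.22, 2.67], [-1.22, 4.37], [0.12, 2.79], [-3.08, 3.08]. Speed limits (rad/s): [1.89, 1.89, 2.57, 3.01, 3.01, 3.01].

## Interface

Orientations are given as a unit quaternion [w, x, y, z].
In Python, from station import * gives the robot as it stands.
- The arm moves only by the tool apply_moves, never from a script. Its argument "targets" is a list of rows, each an object of numbers: "x", "y", "z": the shift along the tool's x, y, z in m; "turn": the turn about the tool's z in degrees; "grip": the opening, from 0 (shut) to 1 (fully open). In form: [{"x": .., "y": .., "z": .., "turn": .., "grip": ..}, ...]. A call has 1 to 8 rows; each row shifts and turns the commanded pose from where the row before left it, along the tool's axes as they then stand; what a row does not reach is not made up. A row lasts 1/12 s, in which the tool goes at most 41.7 mm and 7.16 degrees, less where a joint would pass 70% of its speed; a pose out of reach is approached as far as the arm can. A call with a gripper value outside its range is refused whole. The fingers move at their own pace and stop on an object; "force" is the grip in N (left out, the last holds). Time passes only in rows, so rows that do not move let the fingers close. It gives the time, the measured TCP pose, the force, the opening and the grip force at its end, in the units of the state.
- get_state(): the state, without advancing time (a new reading comes with each control period).
- capture(name): name is "side" or "top" or "wrist"; returns (picture, depth): 400x640x3 uint8, blue, green, red; 400x640 float32, mm along the optical axis (not along the pixel's ray), 0 where there is no reading.
- camera_params(name): a dict with "fx", "fy", "cx", "cy" (pixels), "T" (4x4, takes a point from camera to world coordinates). Camera axes: x right, y up, looking along -z (the intrinsics and any distortion apply to the point x, -y, -z); pixel columns grow to the right and rows downward; lengths in mm; the calibration is good to about 2 mm. The wrist camera is an equidistant fisheye: a pixel r from the principal point sees the ray r / f radians off the axis. A picture is of the moment at which its call begins: read the wrist's pose just before it. camera_params takes no time and is no camera call; for the wrist camera it gives the pose at the moment of the call.
- finish_job(): hands the job in; it is judged then, once.
The state is a dict: "clock": time; "q": joint angles; "joint_vel": joint speeds; "joint_efforts": joint torques, N m; "position": TCP position; "tool_rot": TCP orientation; "contact_force": force on the tool from outside, world axes, zero at the start; "moment": the same for the moment, N m; "width": finger opening in mm; "finger_force": force on a finger pad.
Only numpy, scipy, OpenCV 4.12 (cv2) and the standard library are available. Lean on these libraries where they do the work, as an engineer would, in place of code of your own. Each camera call takes 0.05 s, during which the arm holds its last target. There are 200 camera calls.

## Working session

There is one attempt and no reset: what is moved stays moved. The work goes in short steps, Python scripts to look and compute and a tool call to move; the robot and the scene stay as the last step left them, time stands still between calls to the robot, and variables do not carry over. Pictures are saved under pics/ and viewed, at most 10 in all, crops included, and the job is handed in when it is done.

Besides the shell and the picture viewer there is one more tool, called after ">>>" as name([rows], argument=value, ...), one row to a line, values as JSON. apply_moves: Moves the arm, as the interface text tells. Its arguments: {"type":"object","properties":{"targets":{"type":"array"},"force":{"type":"number"}},"required":["targets"]}

```bash
mkdir -p pics; python3 - <<'E'
from station import *
import cv2,numpy as np
for n in ("top","side"):
    p,d=capture(n); c=camera_params(n)
    cv2.imwrite(f"pics/{n}0.png",p); np.savez(f"{n}0.npz",p=p,d=d,**{k:c[k] for k in("fx","fy","cx","cy","T")})
    print(n,{k:(np.round(v,3).tolist() if k=="T" else v) for k,v in c.items()})
s=get_state();print({k:np.round(v,3).tolist() for k,v in s.items()})
E
```

```text
top {'fx': 401.20447682434855, 'fy': 401.20447682434855, 'cx': 317.74073928674517, 'cy': 199.12741028542536, 'T': [[-0.014, 0.983, -0.183, 308.237], [-1.0, -0.014, 0.001, 346.539], [-0.001, 0.183, 0.983, 1072.766], [0.0, 0.0, 0.0, 1.0]]}
side {'fx': 402.65592043584115, 'fy': 402.65592043584115, 'cx': 311.885196738717, 'cy': 201.64622696750567, 'T': [[0.956, 0.146, -0.256, 182.574], [-0.294, 0.519, -0.803, -644.296], [0.016, 0.843, 0.538, 730.298], [0.0, 0.0, 0.0, 1.0]]}
{'clock': 0.1, 'q': [1.069, 0.494, 1.346, -0.0, 1.303, -0.096], 'joint_vel': [-0.001, -0.0, 0.0, -0.001, -0.0, -0.003], 'joint_efforts': [0.001, -88.024, -38.254, 0.071, 0.048, -0.0], 'position': [247.123, 573.68, 213.379], 'tool_rot': [-0.0, 0.202, 0.979, -0.001], 'contact_force': [-0.351, 0.353, -0.077], 'moment': [0.038, -0.048, 0.055], 'finger_force': 0.0, 'width': 90.987}
```

View pics/top0.png

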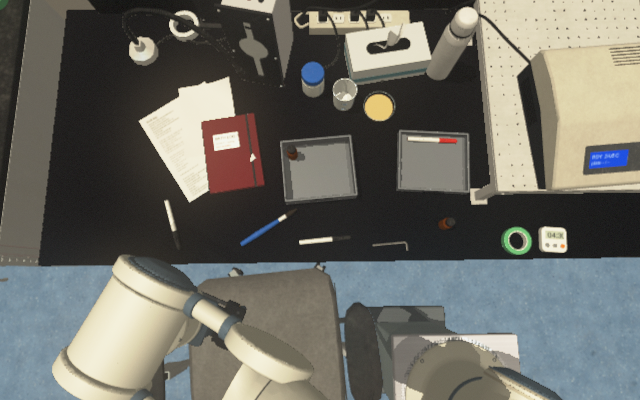

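View pics/side0.png

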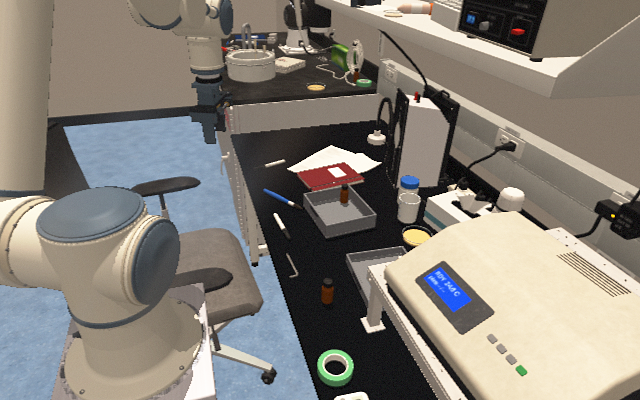

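Candidates for the marker in the top picture are the white pen with black cap at (325,240), a similar one at (170,223), the blue pen at (268,227) and the hex key at (390,244). I choose (325,240), the rightmost white pen. The loose vial is at (447,223), and the one in the bin at (293,154) is fixed. The pen tray is at (433,161) and the vial bin at (318,169). In the side picture the marker is at (281,226) and the vial at (327,291).

```bash
cat > h.py <<'E'
import numpy as np,cv2
def load(n):
    z=np.load(f"{n}0.npz"); return z
def pts(z,u,v,d):
    q=np.stack([(u-z["cx"])/z["fx"]*d,-(v-z["cy"])/z["fy"]*d,-d],-1)
    return q@z["T"][:3,:3].T+z["T"][:3,3]
def cloud(z):
    v,u=np.mgrid[:400,:640].astype(float); return pts(z,u,v,z["d"].astype(float))
E
python3 - <<'E'
from h import *
for n,bx in (("top",{"marker":(295,230,356,250),"vial":(435,213,460,234),"bin":(275,130,362,208),"tray":(392,125,474,198)}),
             ("side",{"marker":(268,208,295,242),"vial":(316,274,340,308),"bin":(298,178,382,240),"tray":(340,245,400,300)})):
    z=load(n);C=cloud(z);ok=z["d"]>0
    bench=C[205:212,100:400] if n=="top" else C[310:330,290:310]
    print(n,"bench z",np.median(bench[...,2]))
    for k,(a,b,c,e) in bx.items():
        P=C[b:e,a:c];o=ok[b:e,a:c];img=z["p"][b:e,a:c].astype(int)
        m=o&(P[...,2]>(5 if k=="marker" else 8 ))
        if k in("bin","tray"):
            h=45 if k=="bin" else 25
            m=o&(abs(P[...,2]-h)<5)
        Q=P[m]
        if len(Q)<5: print(k,len(Q));continue
        r=cv2.minAreaRect(Q[:,:2].astype(np.float32))
        print(k,len(Q),"z",np.percentile(Q[:,2],[5,50,95]).round(1),"min",Q.min(0).round(),"max",Q.max(0).round(),"rect",np.round(r[0],1),np.round(r[1],1),round(r[2],1))
        if k in("bin","tray"):
            f=P[o&(P[...,2]<12)&(P[...,2]>-5)&(img.min(-1)>60)]; print("  floor z",np.median(f[:,2]) if len(f) else None)
t=load("top")["p"];s=load("side")["p"]
a=cv2.resize(t[205:260,285:475],None,fx=4,fy=4,interpolation=2);b=cv2.resize(s[200:315,245:385],None,fx=3,fy=3,interpolation=2)
o=np.zeros((a.shape[0]+b.shape[0],max(a.shape[1],b.shape[1]),3),np.uint8);o[:a.shape[0],:a.shape[1]]=a;o[a.shape[0]:,:b.shape[1]]=b
cv2.imwrite("pics/crop1.png",o)
E
```

```text
top bench z -0.5122594965231428
marker 237 z [ 6.9 10.9 14.3] min [387. 261.   5.] max [409. 396.  18.] rect [397.  328.5] [ 12.8 136.9] 5.5
vial 152 z [13.7 46.  65.4] min [420.  -1.   9.] max [446.  25.  68.] rect [433.1  12.2] [26.2 25.1] 1.7
bin 585 z [41.9 46.2 49.3] min [495. 242.  40.] max [674. 444.  50.] rect [583.8 343.8] [170.9 191.4] 4.5
  floor z 3.2978199131705423
tray 572 z [21.3 26.  29. ] min [517. -70.  20.] max [693. 131.  30.] rect [603.7  31.3] [192.4 168.8] 86.5
  floor z 3.193482084574498
side bench z 0.004609794794191657
marker 122 z [ 7.  11.4 14.7] min [385. 258.   5.] max [407. 395.  16.] rect [396.  326.4] [ 12.8 138.3] 4.8
vial 246 z [11.7 42.1 65.2] min [419.  -6.   8.] max [445.  19.  67.] rect [432.2   6.9] [26.4 24.4] 6.5
bin 448 z [40.7 45.9 49.1] min [493. 241.  40.] max [674. 442.  50.] rect [582.2 343.1] [171.  195.6] 5.4
  floor z 4.719483735555002
tray 305 z [20.6 25.8 29.2] min [517. -41.  20.] max [683. 131.  30.] rect [561.2  80.5] [230.  115.8] 43.8
  floor z 4.489875415512756
```

View pics/crop1.png

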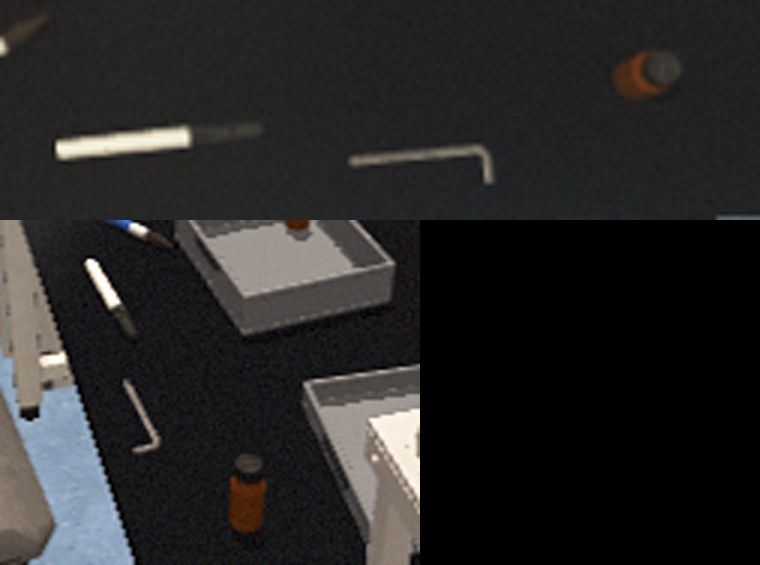

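The crop confirms the choice: the pen has a white barrel with its black cap to the right (-y), and the vial stands upright with a black cap.

| Item | Centre x, y (mm) | Top z (mm) | Yaw (deg) |
|---|---|---|---|
| Marker | (396.5, 327.5) | about 13 | +5 |
| Vial | (433, 9.5) | 65 | – |
| Bin | (583, 343.5) | 46 | +5 |
| Tray | (604, 31) | 26 | -3.5 |

The heights and sizes match the text. I start by turning the tool by 61.7° so the fingers close across the marker.

>>> apply_moves([
  {"x": 0, "y": 0, "z": 0, "turn": 7, "grip": 1},
  {"x": 0, "y": 0, "z": 0, "turn": 7, "grip": 1},
  {"x": 0, "y": 0, "z": 0, "turn": 7, "grip": 1},
  {"x": 0, "y": 0, "z": 0, "turn": 7, "grip": 1},
  {"x": 0, "y": 0, "z": 0, "turn": 7, "grip": 1},
  {"x": 0, "y": 0, "z": 0, "turn": 7, "grip": 1},
  {"x": 0, "y": 0, "z": 0, "turn": 7, "grip": 1},
  {"x": 0, "y": 0, "z": 0, "turn": 7, "grip": 1},
])

```text
clock: 0.77
position: [247.2, 573.8, 213.6]
tool_rot: [0.0, 0.64, 0.768, -0.0]
contact_force: [-0.8, -0.6, -0.3]
width: 91.1
finger_force: 0.0
```

>>> apply_moves([
  {"x": 0, "y": 0, "z": 0, "turn": 5.7, "grip": 1},
  {"x": -0.034, "y": 0.017, "z": 0.01, "turn": 0, "grip": 1},
  {"x": -0.034, "y": 0.017, "z": 0.01, "turn": 0, "grip": 1},
  {"x": -0.034, "y": 0.017, "z": 0.01, "turn": 0, "grip": 1},
  {"x": -0.034, "y": 0.017, "z": 0.01, "turn": 0, "grip": 1},
  {"x": -0.034, "y": 0.017, "z": 0.01, "turn": 0, "grip": 1},
  {"x": -0.034, "y": 0.017, "z": 0.01, "turn": 0, "grip": 1},
  {"x": -0.034, "y": 0.017, "z": 0.01, "turn": 0, "grip": 1},
])

```text
clock: 1.43
position: [387.0, 345.6, 143.4]
tool_rot: [-0.0, 0.676, 0.737, -0.0]
contact_force: [0.7, -0.1, -0.8]
width: 91.1
finger_force: 0.0
```

```bash
cat >> h.py <<'E'
def wristcloud(p,d,c):
    v,u=np.mgrid[:400,:640].astype(float)
    x=(u-c["cx"])/c["fx"];y=(v-c["cy"])/c["fy"];t=np.hypot(x,y)+1e-9;k=np.tan(np.minimum(t,1.4))/t
    d=d.astype(float); q=np.stack([x*k*d,-y*k*d,-d],-1)
    T=np.array(c["T"]); return q@T[:3,:3].T+T[:3,3], t
def todelta(s,tgt):
    from scipy.spatial.transform import Rotation as R
    r=R.from_quat(s["tool_rot"],scalar_first=True)
    y=r.as_matrix()[:,1]
    return np.round(r.inv().apply(np.array(tgt)-s["position"]),1), "yang",round(np.degrees(np.arctan2(y[1],y[0])),1)
E
python3 - <<'E'
from station import *
from h import *
c=camera_params("wrist");p,d=capture("wrist");cv2.imwrite("pics/w1.png",p)
s=get_state();P,t=wristcloud(p,d,c)
m=(d>0)&(t<1.2)&(abs(P[...,0]-396)<35)&(abs(P[...,1]-328)<90)&(P[...,2]>5)&(P[...,2]<25)
Q=P[m];r=cv2.minAreaRect(Q[:,:2].astype(np.float32));print(len(Q),np.percentile(Q[:,2],[5,50,95]),r)
print(s["position"],todelta(s,[396.5,327.5,3.5]))
E
```

```text
1251 [ 8.57502779 11.68540316 13.63308619] ((396.340087890625, 342.075439453125), (11.637680053710938, 109.96072387695312), 5.493544101715088)
[389.24824804 340.36135958 141.66361426] (array([-13. ,   6.3, 138.2]), 'yang', np.float64(4.9))
```

View pics/w1.png

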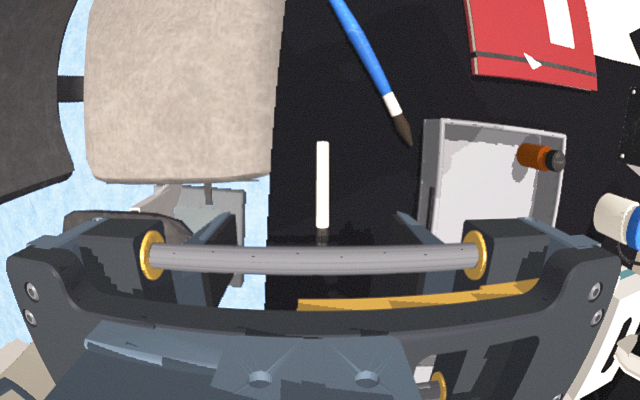

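The wrist view shows the marker's white barrel at (322,185), running between the open fingers, with the same centre line and yaw within 1 mm. Next I go down.

>>> apply_moves([
  {"x": -0.013, "y": 0.007, "z": 0.0, "turn": 0, "grip": 0.6},
  {"x": 0, "y": 0, "z": 0.035, "turn": 0, "grip": 0.6},
  {"x": 0, "y": 0, "z": 0.035, "turn": 0, "grip": 0.6},
  {"x": 0, "y": 0, "z": 0.025, "turn": 0, "grip": 0.6},
  {"x": 0, "y": 0, "z": 0.01, "turn": 0, "grip": 0.6},
  {"x": 0, "y": 0, "z": 0, "turn": 0, "grip": 0.6},
  {"x": 0, "y": 0, "z": 0, "turn": 0, "grip": 0.6},
  {"x": 0, "y": 0, "z": 0, "turn": 0, "grip": 0.6},
])

```text
clock: 2.15
position: [395.3, 335.5, 40.2]
tool_rot: [0.0, 0.676, 0.737, 0.001]
contact_force: [0.1, -0.2, 0.1]
width: 54.8
finger_force: 0.0
```

```bash
python3 - <<'E'
from station import *
from h import *
s=get_state();print(s["position"],s["width"],todelta(s,[397,327.5,4]))
E
```

```text
[395.34528363 335.51995767  40.21456159] 54.81450473292431 (array([-8.2,  0.9, 36.2]), 'yang', np.float64(5.0))
```

>>> apply_moves([
  {"x": -0.008, "y": 0.001, "z": 0.01, "turn": 0, "grip": 0.6},
  {"x": 0, "y": 0, "z": 0.01, "turn": 0, "grip": 0.6},
  {"x": 0, "y": 0, "z": 0.01, "turn": 0, "grip": 0.6},
  {"x": 0, "y": 0, "z": 0.006, "turn": 0, "grip": 0.6},
  {"x": 0, "y": 0, "z": 0, "turn": 0, "grip": 0.6},
  {"x": 0, "y": 0, "z": 0, "turn": 0, "grip": 0.6},
  {"x": 0, "y": 0, "z": 0, "turn": 0, "grip": 0.6},
])

```text
clock: 2.73
position: [396.4, 327.3, 3.1]
tool_rot: [0.0, 0.676, 0.737, 0.0]
contact_force: [-0.7, 0.0, -0.4]
width: 54.9
finger_force: 0.0
```

>>> apply_moves([
  {"x": 0, "y": 0, "z": 0, "turn": 0, "grip": 0},
  {"x": 0, "y": 0, "z": 0, "turn": 0, "grip": 0},
  {"x": 0, "y": 0, "z": 0, "turn": 0, "grip": 0},
  {"x": 0, "y": 0, "z": 0, "turn": 0, "grip": 0},
  {"x": 0, "y": 0, "z": 0, "turn": 0, "grip": 0},
  {"x": 0, "y": 0, "z": 0, "turn": 0, "grip": 0},
  {"x": 0, "y": 0, "z": 0, "turn": 0, "grip": 0},
  {"x": 0, "y": 0, "z": 0, "turn": 0, "grip": 0},
], force=10)

```text
clock: 3.4
position: [396.3, 327.0, 2.9]
tool_rot: [-0.0, 0.676, 0.737, -0.0]
contact_force: [0.2, 1.0, 1.8]
width: 13.0
finger_force: 10.0
```

The marker is gripped at 13.0 mm width. I lift it and carry it to the tray.

>>> apply_moves([
  {"x": 0, "y": 0, "z": -0.03, "turn": 0, "grip": 0},
  {"x": 0, "y": 0, "z": -0.03, "turn": 0, "grip": 0},
  {"x": 0, "y": 0, "z": -0.03, "turn": 0, "grip": 0},
  {"x": -0.03, "y": 0.016, "z": 0, "turn": 0, "grip": 0},
  {"x": -0.03, "y": 0.016, "z": 0, "turn": 0, "grip": 0},
  {"x": -0.03, "y": 0.016, "z": 0, "turn": 0, "grip": 0},
  {"x": -0.03, "y": 0.016, "z": 0, "turn": 0, "grip": 0},
  {"x": -0.03, "y": 0.016, "z": 0, "turn": 0, "grip": 0},
])

```text
clock: 4.07
position: [489.7, 183.1, 93.0]
tool_rot: [0.0, 0.676, 0.737, 0.0]
contact_force: [1.3, 0.8, -0.1]
width: 12.8
finger_force: 10.0
```

>>> apply_moves([
  {"x": -0.03, "y": 0.016, "z": 0, "turn": 0, "grip": 0},
  {"x": -0.03, "y": 0.016, "z": 0, "turn": 0, "grip": 0},
  {"x": -0.03, "y": 0.016, "z": 0, "turn": 0, "grip": 0},
  {"x": -0.03, "y": 0.016, "z": 0, "turn": 0, "grip": 0},
  {"x": -0.02, "y": 0.015, "z": 0, "turn": 0, "grip": 0},
  {"x": 0, "y": 0, "z": 0, "turn": 4.2, "grip": 0},
  {"x": 0, "y": 0, "z": 0, "turn": 4.2, "grip": 0},
  {"x": 0, "y": 0, "z": 0, "turn": 0, "grip": 0},
])

```text
clock: 4.73
position: [580.0, 51.5, 92.7]
tool_rot: [-0.0, 0.729, 0.684, -0.0]
contact_force: [-0.7, 0.6, 0.2]
width: 12.7
finger_force: 10.0
```

```bash
python3 - <<'E'
from station import *
from h import *
p,d=capture("top");z=dict(load("top"));z["p"],z["d"]=p,d
s=get_state()
C=cloud(z);cv2.imwrite("pics/c2.png",cv2.resize(p[100:260,240:540],None,fx=2.5,fy=2.5))
print(s["position"],s["width"],s["finger_force"],todelta(s,[587,36,9]))
E
```

```text
[579.81260706  51.82193328  92.76795564] 12.721215715832201 10.000737011432648 (array([-15.4,   8.1,  83.8]), 'yang', np.float64(-3.4))
```

View pics/c2.png

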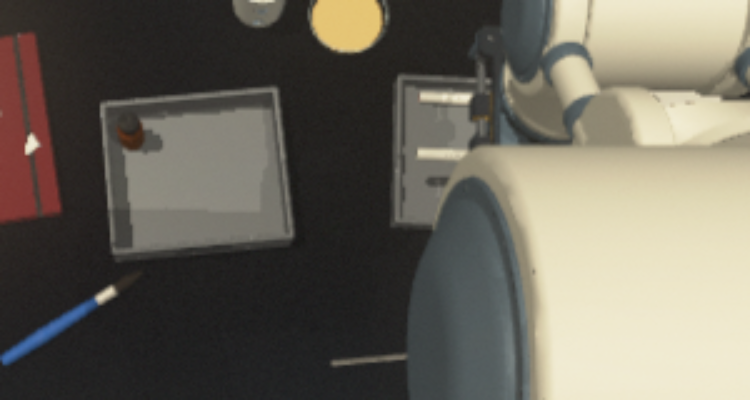

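The marker is held level over the tray, parallel to the red-capped pen. I lower it.

>>> apply_moves([
  {"x": -0.015, "y": 0.008, "z": 0.0, "turn": 0, "grip": 0},
  {"x": 0, "y": 0, "z": 0.02, "turn": 0, "grip": 0},
  {"x": 0, "y": 0, "z": 0.02, "turn": 0, "grip": 0},
  {"x": 0, "y": 0, "z": 0.02, "turn": 0, "grip": 0},
  {"x": 0, "y": 0, "z": 0.01, "turn": 0, "grip": 0},
  {"x": 0, "y": 0, "z": 0.01, "turn": 0, "grip": 0},
  {"x": 0, "y": 0, "z": 0, "turn": 0, "grip": 0},
  {"x": 0, "y": 0, "z": 0, "turn": 0, "grip": 0},
])

```text
clock: 5.45
position: [587.1, 36.7, 13.1]
tool_rot: [-0.0, 0.727, 0.686, -0.0]
contact_force: [-0.3, -0.3, -0.9]
width: 13.1
finger_force: 10.0
```

>>> apply_moves([
  {"x": 0, "y": 0, "z": 0.002, "turn": 0, "grip": 0},
  {"x": 0, "y": 0, "z": 0.002, "turn": 0, "grip": 0},
  {"x": 0, "y": 0, "z": 0, "turn": 0, "grip": 0},
  {"x": 0, "y": 0, "z": 0, "turn": 0, "grip": 0},
])

```text
clock: 5.78
position: [587.3, 36.5, 9.3]
tool_rot: [0.0, 0.728, 0.686, 0.0]
contact_force: [-0.8, -0.1, 0.3]
width: 12.5
finger_force: 10.0
```

>>> apply_moves([
  {"x": 0, "y": 0, "z": 0.0015, "turn": 0, "grip": 0},
  {"x": 0, "y": 0, "z": 0, "turn": 0, "grip": 0},
  {"x": 0, "y": 0, "z": 0, "turn": 0, "grip": 0.45},
  {"x": 0, "y": 0, "z": 0, "turn": 0, "grip": 0.45},
  {"x": 0, "y": 0, "z": 0, "turn": 0, "grip": 0.45},
  {"x": 0, "y": 0, "z": 0, "turn": 0, "grip": 0.45},
  {"x": 0, "y": 0, "z": 0, "turn": 0, "grip": 0.45},
  {"x": 0, "y": 0, "z": 0, "turn": 0, "grip": 0.45},
])

```text
clock: 6.45
position: [587.1, 36.5, 7.4]
tool_rot: [0.0, 0.728, 0.686, -0.0]
contact_force: [-0.2, -0.4, 0.1]
width: 41.1
finger_force: 0.0
```

>>> apply_moves([
  {"x": 0, "y": 0, "z": -0.01, "turn": 0, "grip": 0.45},
  {"x": 0, "y": 0, "z": -0.02, "turn": 0, "grip": 0.45},
  {"x": 0, "y": 0, "z": -0.03, "turn": 0, "grip": 0.45},
  {"x": 0, "y": 0, "z": -0.03, "turn": 0, "grip": 0.45},
  {"x": 0, "y": 0, "z": -0.03, "turn": 0, "grip": 0.7},
  {"x": 0, "y": 0, "z": 0, "turn": 0, "grip": 0.7},
  {"x": 0, "y": 0, "z": 0, "turn": 0, "grip": 0.7},
])

```text
clock: 7.03
position: [588.1, 36.5, 129.8]
tool_rot: [0.001, 0.728, 0.686, 0.001]
contact_force: [0.3, -0.8, -0.4]
width: 58.0
finger_force: 0.0
```

```bash
python3 - <<'E'
from station import *
from h import *
c=camera_params("wrist");p,d=capture("wrist");cv2.imwrite("pics/w2.png",p)
s=get_state();P,t=wristcloud(p,d,c)
m=(d>0)&(t<1.2)&(abs(P[...,0]-590)<30)&(abs(P[...,1]-36)<90)&(P[...,2]>11)&(P[...,2]<25)
Q=P[m];print(len(Q),Q.min(0) if len(Q) else 0,Q.max(0) if len(Q) else 0)
print(s["position"],s["width"],todelta(s,[433,9.5,30]))
E
```

```text
1652 [579.12785843 -15.80847459  11.01451153] [618.29286468 121.1878331   19.71219763]
[587.24882643  36.52796128 128.26566783] 61.93431180817361 (array([ -36.2, -152.5,   98.1]), 'yang', np.float64(-3.4))
```

View pics/w2.png

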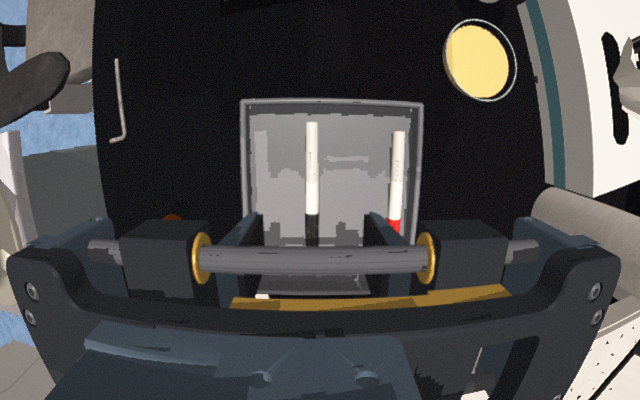

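The marker lies flat in the tray at (312,185), clear of the walls. The next target is the vial.

>>> apply_moves([
  {"x": -0.007, "y": -0.03, "z": 0, "turn": 0, "grip": 0.85},
  {"x": -0.007, "y": -0.03, "z": 0, "turn": 0, "grip": 0.85},
  {"x": -0.007, "y": -0.03, "z": 0, "turn": 0, "grip": 0.85},
  {"x": -0.007, "y": -0.03, "z": 0, "turn": 0, "grip": 0.85},
  {"x": -0.008, "y": -0.032, "z": 0, "turn": 0, "grip": 0.85},
  {"x": 0, "y": 0, "z": 0, "turn": 0, "grip": 0.85},
  {"x": 0, "y": 0, "z": 0, "turn": 0, "grip": 0.85},
  {"x": 0, "y": 0, "z": 0, "turn": 0, "grip": 0.85},
])

```text
clock: 7.75
position: [433.5, 9.6, 127.1]
tool_rot: [-0.0, 0.728, 0.686, -0.0]
contact_force: [0.0, 0.2, 0.3]
width: 77.4
finger_force: 0.0
```

```bash
python3 - <<'E'
from station import *
from h import *
c=camera_params("wrist");p,d=capture("wrist");cv2.imwrite("pics/w3.png",p)
s=get_state();P,t=wristcloud(p,d,c)
m=(d>0)&(t<1.4)&(abs(P[...,0]-433)<28)&(abs(P[...,1]-9)<28)&(P[...,2]>8)&(P[...,2]<70)
Q=P[m];print("vial wrist",len(Q),Q.min(0) if len(Q) else 0,Q.max(0) if len(Q) else 0)
for n in("top","side"):
    z=load(n);C=cloud(z);m=(z["d"]>0)&(abs(C[...,0]-433)<20)&(abs(C[...,1]-9)<22)&(C[...,2]>62)
    print(n,m.sum(),C[m].mean(0))
print(s["position"],s["width"],todelta(s,[433,9.5,12]))
E
```

```text
vial wrist 1083 [420.31084424  -1.94362179   8.43722735] [448.04404008  24.01349356  66.26958941]
top 53 [433.45659802  10.84432416  63.98006866]
side 49 [432.57428887   8.70489984  64.32033763]
[434.03143745   9.63289678 127.17516458] 77.63486030275017 (array([ -0.2,  -1. , 115.2]), 'yang', np.float64(-3.4))
```

View pics/w3.png

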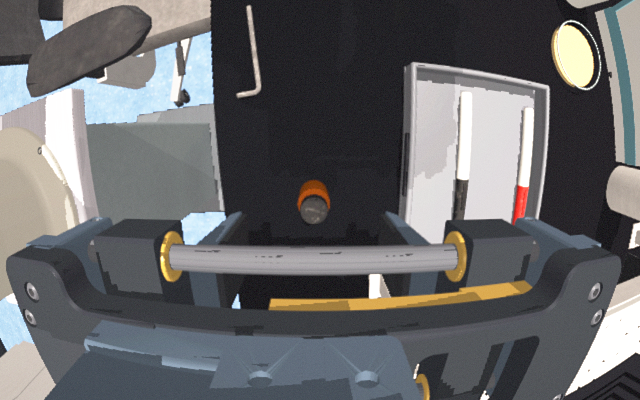

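The vial's cap is at (314,210), centred between the fingers. All three views agree on (433.5, 9.7) with the top at 64–66 mm. I go down and grip.

>>> apply_moves([
  {"x": 0, "y": 0, "z": 0.025, "turn": 0, "grip": 0.85},
  {"x": 0, "y": 0, "z": 0.025, "turn": 0, "grip": 0.85},
  {"x": 0, "y": 0, "z": 0.025, "turn": 0, "grip": 0.85},
  {"x": 0, "y": 0, "z": 0.02, "turn": 0, "grip": 0.85},
  {"x": 0, "y": 0, "z": 0.02, "turn": 0, "grip": 0.85},
  {"x": 0, "y": 0, "z": 0, "turn": 0, "grip": 0.85},
  {"x": 0, "y": 0, "z": 0, "turn": 0, "grip": 0.85},
  {"x": 0, "y": 0, "z": 0, "turn": 0, "grip": 0.5},
], force=10)

```text
clock: 8.47
position: [433.9, 9.7, 12.9]
tool_rot: [0.0, 0.728, 0.686, 0.0]
contact_force: [0.1, 0.1, 1.6]
width: 73.2
finger_force: 0.0
```

>>> apply_moves([
  {"x": 0, "y": 0, "z": 0, "turn": 0, "grip": 0.4},
  {"x": 0, "y": 0, "z": 0, "turn": 0, "grip": 0.35},
  {"x": 0, "y": 0, "z": 0, "turn": 0, "grip": 0.3},
  {"x": 0, "y": 0, "z": 0, "turn": 0, "grip": 0.2},
  {"x": 0, "y": 0, "z": 0, "turn": 0, "grip": 0},
  {"x": 0, "y": 0, "z": 0, "turn": 0, "grip": 0},
  {"x": 0, "y": 0, "z": 0, "turn": 0, "grip": 0},
])

```text
clock: 9.05
position: [433.2, 9.6, 12.5]
tool_rot: [0.0, 0.728, 0.686, 0.0]
contact_force: [0.6, 0.1, 0.4]
width: 26.9
finger_force: 1.2
```

>>> apply_moves([
  {"x": 0, "y": 0, "z": 0, "turn": 0, "grip": 0},
  {"x": 0, "y": 0, "z": 0, "turn": 0, "grip": 0},
  {"x": 0, "y": 0, "z": 0, "turn": 0, "grip": 0},
  {"x": 0, "y": 0, "z": -0.01, "turn": 0, "grip": 0},
  {"x": 0, "y": 0, "z": -0.02, "turn": 0, "grip": 0},
  {"x": 0, "y": 0, "z": -0.03, "turn": 0, "grip": 0},
  {"x": 0, "y": 0, "z": -0.03, "turn": 0, "grip": 0},
  {"x": 0, "y": 0, "z": -0.02, "turn": 0, "grip": 0},
], force=12)

```text
clock: 9.72
position: [433.4, 9.6, 124.6]
tool_rot: [0.0, 0.728, 0.686, 0.0]
contact_force: [1.7, -0.5, -0.5]
width: 27.1
finger_force: 12.0
```

>>> apply_moves([
  {"x": 0.015, "y": 0.006, "z": 0, "turn": 0, "grip": 0},
  {"x": 0.03, "y": 0.011, "z": 0, "turn": 0, "grip": 0},
  {"x": 0.03, "y": 0.011, "z": 0, "turn": 0, "grip": 0},
  {"x": 0.03, "y": 0.011, "z": 0, "turn": 0, "grip": 0},
  {"x": 0.03, "y": 0.011, "z": 0, "turn": 0, "grip": 0},
  {"x": 0.03, "y": 0.011, "z": 0, "turn": 0, "grip": 0},
  {"x": 0.03, "y": 0.011, "z": 0, "turn": 0, "grip": 0},
  {"x": 0.03, "y": 0.011, "z": 0, "turn": 0, "grip": 0},
])

```text
clock: 10.38
position: [529.5, 230.9, 122.2]
tool_rot: [-0.0, 0.728, 0.686, -0.0]
contact_force: [0.9, -0.0, 0.1]
width: 27.2
finger_force: 12.0
```

>>> apply_moves([
  {"x": 0.03, "y": 0.011, "z": 0, "turn": 0, "grip": 0},
  {"x": 0.03, "y": 0.011, "z": 0, "turn": 0, "grip": 0},
  {"x": 0.03, "y": 0.01, "z": 0, "turn": 0, "grip": 0},
  {"x": 0.005, "y": 0.004, "z": 0, "turn": 0, "grip": 0},
  {"x": 0, "y": 0, "z": 0, "turn": 0, "grip": 0},
  {"x": 0, "y": 0, "z": 0, "turn": 0, "grip": 0},
  {"x": 0, "y": 0, "z": 0, "turn": 0, "grip": 0},
])

```text
clock: 10.97
position: [570.3, 320.9, 122.1]
tool_rot: [-0.0, 0.728, 0.686, -0.001]
contact_force: [0.2, -1.3, 0.3]
width: 26.7
finger_force: 12.0
```

```bash
python3 - <<'E'
from station import *
from h import *
p,d=capture("side");cv2.imwrite("pics/s4.png",cv2.resize(p[90:310,240:460],None,fx=2.7,fy=2.7))
s=get_state();print(s["position"],s["width"],todelta(s,[571,322.5,18]))
E
```

```text
[570.43548319 320.77937107 122.32948142] 26.727740988358228 (array([  1.8,   0.5, 104.3]), 'yang', np.float64(-3.5))
```

View pics/s4.png

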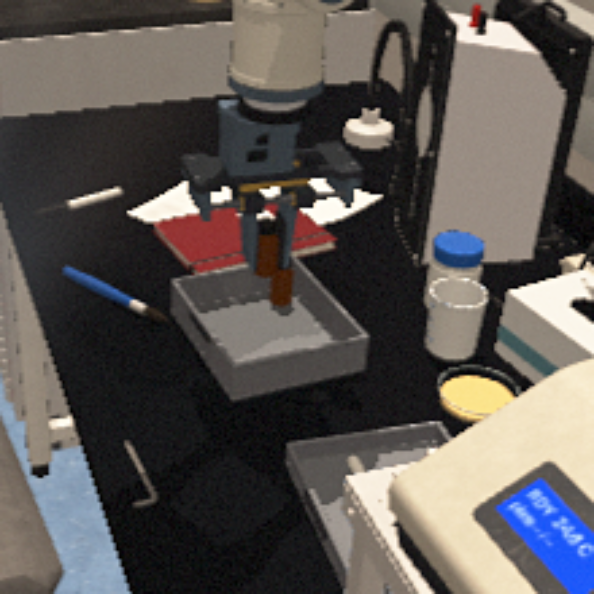

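The vial is held upright at (268,245), just over the bin. I lower it gently.

>>> apply_moves([
  {"x": 0.002, "y": 0, "z": 0.025, "turn": 0, "grip": 0},
  {"x": 0, "y": 0, "z": 0.025, "turn": 0, "grip": 0},
  {"x": 0, "y": 0, "z": 0.025, "turn": 0, "grip": 0},
  {"x": 0, "y": 0, "z": 0.015, "turn": 0, "grip": 0},
  {"x": 0, "y": 0, "z": 0.01, "turn": 0, "grip": 0},
  {"x": 0, "y": 0, "z": 0.002, "turn": 0, "grip": 0},
  {"x": 0, "y": 0, "z": 0, "turn": 0, "grip": 0},
  {"x": 0, "y": 0, "z": 0, "turn": 0, "grip": 0},
])

```text
clock: 11.68
position: [571.7, 324.0, 21.5]
tool_rot: [0.0, 0.728, 0.686, 0.001]
contact_force: [0.5, 0.1, -0.5]
width: 27.0
finger_force: 12.0
```

>>> apply_moves([
  {"x": 0, "y": 0, "z": 0.0015, "turn": 0, "grip": 0},
  {"x": 0, "y": 0, "z": 0.001, "turn": 0, "grip": 0},
  {"x": 0, "y": 0, "z": 0, "turn": 0, "grip": 0},
  {"x": 0, "y": 0, "z": 0, "turn": 0, "grip": 0},
])

```text
clock: 12.02
position: [571.3, 324.1, 18.3]
tool_rot: [0.0, 0.728, 0.686, 0.0]
contact_force: [0.1, 0.3, 0.1]
width: 26.4
finger_force: 12.0
```

>>> apply_moves([
  {"x": 0, "y": 0, "z": 0.001, "turn": 0, "grip": 0},
  {"x": 0, "y": 0, "z": 0.001, "turn": 0, "grip": 0},
  {"x": 0, "y": 0, "z": 0, "turn": 0, "grip": 0},
  {"x": 0, "y": 0, "z": 0, "turn": 0, "grip": 0},
])

```text
clock: 12.35
position: [571.4, 324.1, 16.3]
tool_rot: [0.0, 0.728, 0.686, 0.0]
contact_force: [-0.7, -0.8, 5.9]
width: 26.7
finger_force: 12.0
```

>>> apply_moves([
  {"x": 0, "y": 0, "z": 0, "turn": 0, "grip": 0.35},
  {"x": 0, "y": 0, "z": 0, "turn": 0, "grip": 0.4},
  {"x": 0, "y": 0, "z": 0, "turn": 0, "grip": 0.45},
  {"x": 0, "y": 0, "z": 0, "turn": 0, "grip": 0.55},
  {"x": 0, "y": 0, "z": 0, "turn": 0, "grip": 0.55},
  {"x": 0, "y": 0, "z": 0, "turn": 0, "grip": 0.55},
])

```text
clock: 12.85
position: [571.1, 324.0, 15.8]
tool_rot: [-0.0, 0.728, 0.686, -0.0]
contact_force: [-0.3, -0.0, -0.4]
width: 50.2
finger_force: 0.0
```

>>> apply_moves([
  {"x": 0, "y": 0, "z": -0.01, "turn": 0, "grip": 0.55},
  {"x": 0, "y": 0, "z": -0.02, "turn": 0, "grip": 0.55},
  {"x": 0, "y": 0, "z": -0.03, "turn": 0, "grip": 0.55},
  {"x": 0, "y": 0, "z": -0.03, "turn": 0, "grip": 0.55},
  {"x": 0, "y": 0, "z": -0.03, "turn": 0, "grip": 0.55},
  {"x": 0, "y": 0, "z": -0.02, "turn": 0, "grip": 0.55},
  {"x": 0, "y": 0, "z": 0, "turn": 0, "grip": 0.55},
  {"x": 0, "y": 0, "z": 0, "turn": 0, "grip": 0.55},
])

```text
clock: 13.52
position: [571.7, 324.3, 157.8]
tool_rot: [0.0, 0.728, 0.686, 0.001]
contact_force: [-0.4, -0.5, -0.1]
width: 50.0
finger_force: 0.0
```

```bash
python3 - <<'E'
from station import *
from h import *
p,d=capture("side");z=dict(load("side"));z["p"],z["d"]=p,d
a=cv2.resize(p[150:310,260:420],None,fx=2.5,fy=2.5)
C=cloud(z);m=(d>0)&(abs(C[...,0]-571)<30)&(abs(C[...,1]-323)<30)&(C[...,2]>8)&(C[...,2]<90);Q=C[m];print(len(Q),Q.min(0),Q.max(0))
p,d=capture("top");b=cv2.resize(p[110:270,260:420],None,fx=2.5,fy=2.5)
c=camera_params("wrist");w,d=capture("wrist");P,t=wristcloud(w,d,c)
m=(d>0)&(t<1.4)&(abs(P[...,0]-571)<30)&(abs(P[...,1]-323)<30)&(P[...,2]>8)&(P[...,2]<90);Q=P[m];print(len(Q),Q.min(0),Q.max(0))
cv2.imwrite("pics/end.png",np.hstack([a,cv2.resize(w,(400,250)) if 0 else cv2.resize(w[0:400,120:520],(400,400))]));print(get_state()["position"])
E
```

```text
162 [556.24668074 308.09813991   8.2289616 ] [583.09362949 335.92861295  71.15004088]
916 [558.50641612 312.9247497    8.24233989] [586.18773284 338.35895273  69.95790789]
[570.52719331 323.67236171 155.04031148]
```

View pics/end.png

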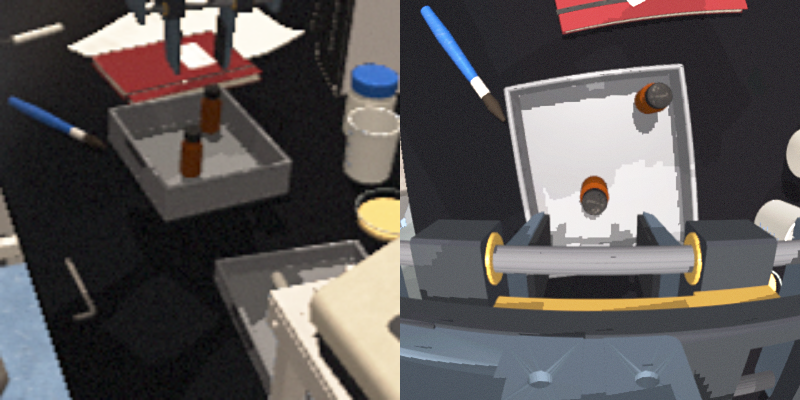

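The loose vial stands upright in the bin at (190,155) in the left crop and (595,195) in the right one. The gripper is clear, so I hand the job in.

```bash
python3 -c "
from station import *
print(finish_job())"
```

```text
the job is handed in; nothing more can be done
None
```

The marker lies flat in the pen tray and the vial stands upright in the vial bin; both are released, and the job was handed in at about 14 s on the robot's clock (no verdict was returned).

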